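Open the tool box and hold its lift-out tray up

TASK

I want to get at the sanding block in the bottom of the plywood tool box, under its lift-out tray. Swing the box's lid right back until it rests on its stop and leave it so, then take the tray by the board handle down its middle, lift it out with the tools in it and finish while still holding it level and still in the air in the gripper, its underside at least 5 cm above the box's rim and nothing but the gripper carrying it. Keep the tray level all the way so that no tool is spilled, and leave the two jars and the dropper bottle standing where they are.

Things in the scene. Friction and masses are not known exactly. Their poses are not given: they have to be found in the camera images.
- toolbox: plywood tool box, fixed: 130 (x) by 240 mm (y), 120 mm high without lid, walls 9 mm, 14 mm end cleats. Origin: centre of its underside; z up, x from front (finger lift) to hinged back, y along its length. The tray sits 50 mm up on end runners, 4 mm play all round. Beware: the carved panel on a stand close to the robot base's left is solid, 0.3 m high; swinging left can bring the upper arm onto it
- toolbox_lid (a joint): lid angle in rad: 0 closed, grows as the lid swings up and back; 2.10 is its stop, where it leans back past upright and stays by its weight. Let go well before upright (1.57), it drops shut. The hinge line runs along the box's y, 75 mm behind its middle, 120 mm up. A 10 mm board of 0.2 kg on an easy hinge; it covers the whole top
- lid_lift (a point): centre of the wooden finger lift at the middle of the lid's front edge: a block 30 mm wide (y), 12 mm thick, standing out 30 mm from the edge, nothing beneath it. This point is 15 mm out from the edge, 158 mm from the hinge line, 6.5 mm above the lid's underside; it moves and turns with the lid (x toward the hinge, y along the hinge, z out of the lid's top)
- tray: loose plywood tray in the box, hidden by the closed lid: 104 mm (x) by 214 mm (y), walls 42 mm high, 6 mm thick, floor 6 mm, about 0.3 kg. Origin: centre of its underside; axes as the box's. A board handle 12 mm thick runs along y through its middle; over the middle 110 mm it rises to 64 mm above the underside (6 mm below the box's rim)
- tray_grip (a point): on the tray's handle, at mid-length, 10 mm below the handle's top edge and over the tray's balance point; grip the 12 mm thickness here (across the tray's x)
- spatula: wood-handled modelling spatula, 195 mm long, 16 mm wide, 11 mm thick, lying lengthwise on the tray's floor, in the front half. Origin at the middle of its underside
- hook_tool: wood-handled modelling hook, 180 mm long, 11 mm thick, lying lengthwise in the front half of the tray. Origin at the middle of its underside
- chisel: wood-handled modelling chisel, 175 mm long, 13 mm wide, 11 mm thick, lying lengthwise in the back half of the tray. Origin at the middle of its underside
- pencil: yellow pencil stub, 151 mm long, 7 mm thick, lying lengthwise in the back half of the tray. Origin near the middle of its underside
- brush_jar: empty clear jar, 72 mm across, 99 mm high, standing on the bench near the box; leave it. Origin at the centre of its underside
- pigment_jar: jar with a black lid, 70 mm across, 86 mm high, standing on the bench near the box; leave it. Origin at the centre of its underside
- dropper: small brown dropper bottle, 33 mm across, 102 mm high, standing on the bench near the box; leave it. Origin at the centre of its underside

How it is judged:
On the way, in this order (a step that is already met when the one before it is completed fails the run):
1. the lid rests open on its stop (value of joint toolbox_lid above 2.03 rad), for 0.2 s.
2. the tray is out of the box, gripped by the fingers, touching nothing of the box (z of tray in the frame of toolbox above 0.13 m and contact force between tray and toolbox below 0.2 N and contact force between the fingers and tray above 1 N), for 0.2 s.
At the end, for the whole second after the job is handed in: lid open past 2.03 rad, on its stop; tray held by the fingers, underside over 35 mm above the rim, tilted under 0.12 rad, slower than 0.02 m/s and 0.15 rad/s, touching nothing of the box or lid; the three tools and the pencil still in it (value of joint toolbox_lid above 2.03 rad and z of tray in the frame of toolbox above 0.155 m and contact force between tray and toolbox below 0.2 N and contact force between the fingers and tray above 1 N and angle between tray's own z axis and vertical below 0.12 rad and linear speed of tray below 0.02 m/s and angular speed of tray below 0.15 rad/s and z of spatula in the frame of tray between -0.002 and 0.05 m and horizontal distance between each of spatula, hook_tool, chisel, pencil and tray below 0.12 m and z of hook_tool in the frame of tray between -0.002 and 0.05 m and z of chisel in the frame of tray between -0.002 and 0.05 m and z of pencil in the frame of tray between -0.002 and 0.05 m); the arm keeps its last pose, push and grip.
It fails at once if the tray is tipped by more than 0.3 rad (angle between tray's own z axis and vertical above 0.3 rad).
It fails at once if a jar or the dropper bottle is shifted more than 2 cm or knocked over (distance of any of brush_jar, pigment_jar, dropper from where it was at the start of the episode above 0.02 m or angle between any of brush_jar, pigment_jar, dropper's own z axis and vertical above 0.3 rad).
It also fails if it takes over 54 s, if anything falls off the work surface, if the arm or the gripper's body presses on something with over 40 N, if the wrist force passes 120 N, or if a joint passes its speed limit or range.

ROBOT

A 7-joint arm with a two-finger parallel gripper is mounted at the origin on the work surface; the furniture and walls round the work are solid. World frame = base frame: x ahead of the robot, y to its left, z up, the work surface at z = 0. Lengths are in m, angles in rad, forces in N, time in s.
With the tool pointing down it reaches from about 0.4 to 0.85 m from the base axis. Payload 4.5 kg.
Tool frame: the origin (TCP) lies where the fingers leave the gripper's body, on its centre line; the fingertips stand 64 mm ahead of it and the grasp point (between the pads) lies 45 mm ahead of it; z points along the fingers, y is the line along which they close (so a half turn about z gives the same grasp; the last joint's range is limited). The gripper opens to 88 mm and grips with 3 to 60 N. Pads are 18 mm wide; open, the fingers measure 123 mm over their backs; the gripper's body (75 mm by 187 mm) begins 45 mm behind the grasp point.
Start: joints at [1.383, 0.689, -0.195, 1.565, 0.157, 0.902, -0.215], TCP at [0.138, -0.61, 0.303] pointing down, gripper open.
Joint ranges: [-3.01, 3.01], [-0.46, 2.08], [-1.47, 1.51], [0.13, 2.56], [-1, 4.14], [0.04, 2.09], [-2.66, 2.66]. Speed limits (rad/s): [2.57, 2.57, 3.14, 3.14, 3.14, 3.14, 3.14].

INTERFACE

Orientations are given as a unit quaternion [x, y, z, w].
In Python, from plant import r gives the robot as it stands.
- The arm moves only by the tool play_rows, never from a script. Its arguments are lists of equal length, an entry for each row: "translation": the shift along the tool's x, y, z in m, a list of three; "delta_rot": the turn, a rotation vector about the tool's x, y, z in degrees, a list of three; "grip": the opening, from -1 (shut) to 1 (fully open). In form: {"translation": [[x, y, z], ...], "delta_rot": [[rx, ry, rz], ...], "grip": [grip, ...]}. A call has 1 to 20 rows; each row shifts and turns the commanded pose from where the row before left it, along the tool's axes as they then stand; what a row does not reach is not made up. A row lasts 1/8 s, in which the tool goes at most 62.5 mm and 10.7 degrees, less where a joint would pass 70% of its speed; a pose out of reach is approached as far as the arm can. A call with a gripper value outside its range is refused whole. The fingers move at their own pace and stop on an object; "squeeze" is the grip in N (left out, the last holds). Time passes only in rows, so rows that do not move let the fingers close. It gives the time, the measured TCP pose, the force, the opening and the grip force at its end, in the units of the state.
- r.get_state(): the state, without advancing time (a new reading comes with each control period).
- r.snapshot(name): name is "scene" or "top" or "wrist"; returns the picture (384x512x3 uint8, blue, green, red); there is no depth.
- r.get_calibration(name): a dict with "intrinsics" (3x3 intrinsics, pixels), "eye" and "rotation" of the camera in the world. Camera axes: x right, y up, looking along -z (the intrinsics and any distortion apply to the point x, -y, -z); pixel columns grow to the right and rows downward; lengths in m; the calibration is good to about 2 mm. A picture is of the moment at which its call begins: read the wrist's pose just before it. get_calibration takes no time and is no camera call; for the wrist camera it gives the pose at the moment of the call.
- r.finish_job(): hands the job in; it is judged then, once.
Trained networks look in the newest picture that a camera, given by its name, has taken for a name from the list of things; names that differ only in an ending like _2 or _b are one class to them, and where a whole thing is asked for, a point or a joint stands for the part that bears it (a point fixed in the world has none). Each returns a list of dicts, best first, with "confidence" (0 to 1); they miss things now and then, are a little off and sometimes report something else, mostly with a low value. They report only what shows in the picture. A call takes as long as a camera call.
- r.look_for(camera, target): "point" ([x, y, z] in m, in world coordinates, good to about 4 mm: the middle of the surface that is visible of it).
- r.silhouettes(camera, target): "pixels" (384x512 bool, what is visible of it).
The state is a dict: "clock": time; "q": joint angles; "qd": joint speeds; "joint_torque": joint torques, N m; "tool_pos": TCP position; "eef_rot": TCP orientation; "contact_force": force on the tool from outside, world axes, zero at the start; "moment": the same for the moment, N m; "opening": opening from 0.0 (shut) to 1.0 (fully open); "finger_force": force on a finger pad.
Only numpy, scipy, OpenCV 4.12 (cv2) and the standard library are available. Lean on these libraries where they do the work, as an engineer would, in place of code of your own. Each camera call takes 0.05 s, during which the arm holds its last target. There are 200 camera calls.

## Working session

There is one attempt and no reset: what is moved stays moved. The work goes in short steps, Python scripts to look and compute and a tool call to move; the robot and the scene stay as the last step left them, time stands still between calls to the robot, and variables do not carry over. Pictures are saved under pics/ and viewed, at most 10 in all, crops included, and the job is handed in when it is done.

Besides the shell and the picture viewer there is one more tool, called after "Emit:" by a JSON object that holds its "op" and its "data". play_rows: Moves the arm, as the interface text tells. Its arguments: {"type":"object","properties":{"translation":{"type":"array","items":{"type":"array","items":{"type":"number"}}},"delta_rot":{"type":"array","items":{"type":"array","items":{"type":"number"}}},"grip":{"type":"array","items":{"type":"number"}},"squeeze":{"type":"number"}},"required":["translation","delta_rot","grip"]}

```bash
mkdir -p pics; ls
cat > look.py <<'E'
from plant import r
import cv2,numpy as np
np.set_printoptions(precision=4,suppress=True)
E
python3 - <<'E'
from look import *
s=r.get_state();print(s)
for c in ["scene","top"]:
    im=r.snapshot(c);cv2.imwrite(f"pics/{c}0.png",im)
    k=r.get_calibration(c);print(c,k)
    for t in ["toolbox","lid_lift","toolbox_lid","brush_jar","pigment_jar","dropper"]:
        print(t,[(np.round(d["point"],4),round(d["confidence"],2)) for d in r.look_for(c,t)][:2])
E
```

```text
pics
{'clock': 0.0, 'q': array([ 1.3828,  0.69  , -0.1945,  1.5663,  0.1573,  0.9025, -0.2151]), 'qd': array([ 0.0006,  0.0002,  0.0002, -0.0016, -0.0004, -0.0003, -0.0005]), 'joint_torque': array([ -0.0002, -52.7567,  -1.267 , -15.3434,  -0.0526,   0.0064,
         0.0002]), 'tool_pos': array([ 0.1373, -0.6092,  0.3019]), 'eef_rot': array([ 0.9939,  0.1107, -0.0002, -0.0009]), 'contact_force': array([-0.0191, -0.0667,  0.1823]), 'moment': array([-0.0257, -0.0322, -0.004 ]), 'finger_force': 0.0, 'opening': 0.9981173280025304}
scene {'intrinsics': array([[371.3513,   0.    , 258.4767],
       [  0.    , 371.3513, 189.7452],
       [  0.    ,   0.    ,   1.    ]]), 'eye': array([0.6004, 0.372 , 0.6726]), 'rotation': array([0.0767, 0.394 , 0.8941, 0.1987])}
toolbox [(array([ 0.2998, -0.2318,  0.1324]), 0.66)]
lid_lift [(array([ 0.2955, -0.2785,  0.1333]), 0.84)]
toolbox_lid [(array([ 0.2932, -0.2806,  0.131 ]), 0.93)]
brush_jar [(array([ 0.3554, -0.0826,  0.0804]), 0.77)]
pigment_jar [(array([ 0.4409, -0.099 ,  0.0874]), 0.78)]
dropper []
top {'intrinsics': array([[405.4302,   0.    , 254.7668],
       [  0.    , 405.4302, 197.3282],
       [  0.    ,   0.    ,   1.    ]]), 'eye': array([ 0.2672, -0.2216,  0.9432]), 'rotation': array([ 0.0401, -0.0369, -0.7038,  0.7083])}
toolbox [(array([ 0.279 , -0.2923,  0.1323]), 0.65), (array([ 0.2811, -0.2961,  0.126 ]), 0.48)]
lid_lift [(array([ 0.2822, -0.2978,  0.1325]), 0.83)]
toolbox_lid [(array([ 0.2858, -0.2921,  0.1323]), 0.97)]
brush_jar [(array([ 0.3654, -0.0636,  0.0419]), 0.73), (array([ 0.2771, -0.2897,  0.128 ]), 0.54)]
pigment_jar [(array([ 0.4329, -0.1176,  0.0894]), 0.74), (array([ 0.2807, -0.296 ,  0.1306]), 0.74)]
dropper [(array([ 0.4187, -0.0399,  0.0628]), 0.62)]
```

View pics/scene0.png

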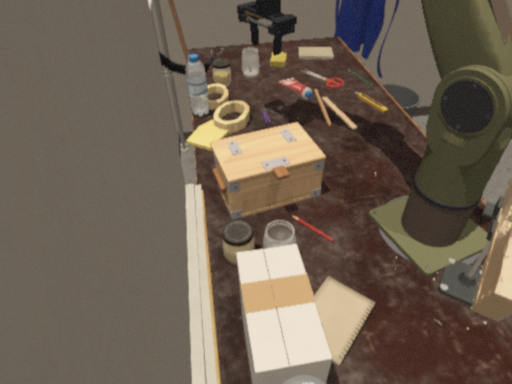

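View pics/top0.png

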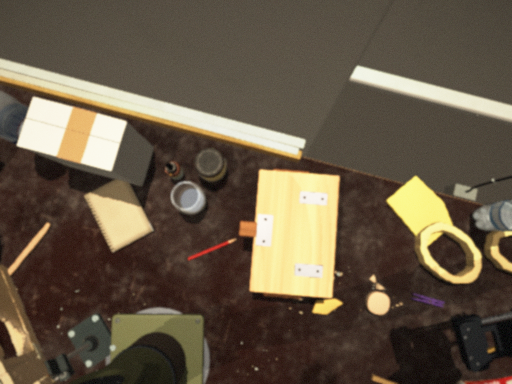

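The scene picture shows the closed box at about (268,165), its finger lift at (282,172), and the two jars in front of it at (238,240) and (280,235). In the top picture the lid spans (259,169), (340,175), (332,298) and (250,294). The lift at (247,229) faces world +y, and the hinge is on the −y side.

```bash
cat >> look.py <<'E'
from scipy.spatial.transform import Rotation as R
def ray(k,uv,z):
    uv=np.atleast_2d(uv).astype(float);K=k["intrinsics"]
    d=np.c_[(uv[:,0]-K[0,2])/K[0,0],-(uv[:,1]-K[1,2])/K[1,1],-np.ones(len(uv))]
    d=R.from_quat(k["rotation"]).apply(d);e=k["eye"]
    return e+d*((z-e[2])/d[:,2])[:,None]
def mask(c,t):
    o=r.silhouettes(c,t)
    return (o[0]["pixels"].astype(np.uint8),o[0]["confidence"]) if o else (None,0)
E
python3 - <<'E'
from look import *
for c in ["top","scene"]:
    r.snapshot(c);k=r.get_calibration(c)
    m,cf=mask(c,"toolbox_lid"); print(c,"lid",cf,m.sum())
    m2=cv2.morphologyEx(m,cv2.MORPH_OPEN,np.ones((25,25),np.uint8)) 
    for nm,mm in(("full",m),("open",m2)):
        cs=max(cv2.findContours(mm,0,2)[0],key=cv2.contourArea)[:,0]
        p=ray(k,cs,0.13)[:,:2].astype(np.float32)
        rc=cv2.minAreaRect(p*1000);print(nm,rc,cv2.boxPoints(rc).round(1).tolist())
    m,cf=mask(c,"lid_lift");v,u=np.nonzero(m);print("lift",cf,m.sum(),u.min(),u.max(),v.min(),v.max())
    im=cv2.imread(f"pics/{c}0.png");im[m>0]=(255,0,255)
    cv2.imwrite(f"pics/{c}_m.png",im)
    for t in ["brush_jar","pigment_jar","dropper"]:
        m,cf=mask(c,t)
        if cf: v,u=np.nonzero(m);print(t,cf,u.min(),u.max(),v.min(),v.max())
E
```

```text
top lid 0.78 10105
full ((287.04254150390625, -284.1132507324219), (192.41586303710938, 243.67141723632812), 85.80774688720703) [[158.5, -371.20001220703125], [401.5, -389.0], [415.6000061035156, -197.10000610351562], [172.60000610351562, -179.3000030517578]]
open ((286.4434814453125, -297.219482421875), (163.92030334472656, 242.6139678955078), 86.3581771850586) [[160.1999969482422, -371.29998779296875], [402.29998779296875, -386.70001220703125], [412.70001220703125, -223.10000610351562], [170.60000610351562, -207.6999969482422]]
lift 0.58 9984 239 337 170 296
brush_jar 0.58 170 205 182 214
pigment_jar 0.95 195 225 148 181
dropper 0.68 165 183 162 179
scene lid 0.82 4343
full ((288.556396484375, -278.57110595703125), (200.52182006835938, 247.53477478027344), 85.0282211303711) [[156.60000610351562, -367.70001220703125], [403.20001220703125, -389.20001220703125], [420.5, -189.39999389648438], [173.89999389648438, -168.0]]
open ((288.44561767578125, -291.6645202636719), (182.7853546142578, 239.4043426513672), 79.38086700439453) [[154.0, -359.3999938964844], [389.29998779296875, -403.6000061035156], [422.8999938964844, -223.89999389648438], [187.60000610351562, -179.8000030517578]]
lift 0.64 4375 210 324 123 182
brush_jar 0.97 263 295 220 248
pigment_jar 0.67 222 254 220 265
```

Run:
```python
from look import *
im=cv2.imread("pics/top0.png")[155:310,150:350]
cv2.imwrite("pics/topcrop.png",cv2.resize(im,None,fx=3.8,fy=3.8,interpolation=cv2.INTER_CUBIC))
```

```text
(no output)
```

View pics/topcrop.png

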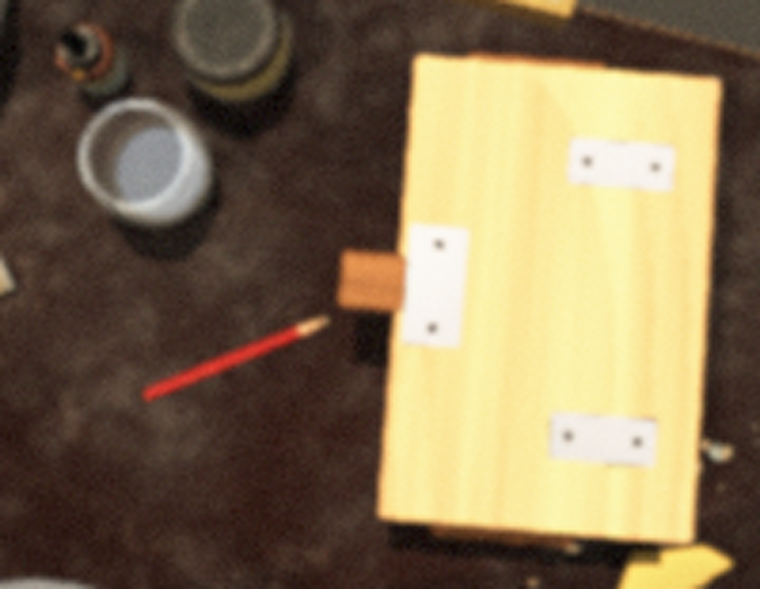

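The crop shows the lid corners at crop pixels (413,55), (720,77), (693,543) and (379,520). The lift block spans (342,251), (404,254), (401,311) and (338,306).

Run:
```python
from look import *
k=r.get_calibration("top")
f=lambda a:(np.array(a)+.5)/3.8-.5+[150,155]
c=ray(k,f([(413,55),(720,77),(693,543),(379,520)]),0.13)[:,:2];l=ray(k,f([(342,251),(404,254),(401,311),(338,306)]),0.1325)[:,:2]
print(c,c.mean(0));print(l,l.mean(0))
by=(c[0]+c[1]-c[2]-c[3]);by/=np.linalg.norm(by);bx=np.array([by[1],-by[0]])
yaw=np.degrees(np.arctan2(by[1],by[0]));print("by",by,yaw,"bx",bx,"lens",np.linalg.norm(c[1]-c[0]),np.linalg.norm(c[2]-c[3]),np.linalg.norm(c[0]-c[3]),np.linalg.norm(c[1]-c[2]))
F=(c[0]+c[3])/2;B=(c[1]+c[2])/2;L=l.mean(0)
print("front mid",F,"back mid",B,"lift",L, "lift to front",(F-L)@bx,"lift lateral",(L-F)@by)
lift=F-bx*.015; print("lift est",lift,"hinge",F+bx*.143,"boxc",F+bx*.068)
s=r.get_state();print(R.from_quat(s["eef_rot"]).as_matrix())
```

```text
[[ 0.4138 -0.2245]
 [ 0.4029 -0.3884]
 [ 0.1591 -0.3706]
 [ 0.1696 -0.2083]] [ 0.2864 -0.2979]
[[ 0.3086 -0.1877]
 [ 0.3073 -0.2203]
 [ 0.2774 -0.219 ]
 [ 0.2798 -0.1859]] [ 0.2933 -0.2032]
by [ 0.9976 -0.0697] -3.9939194519469488 bx [-0.0697 -0.9976] lens 0.16429569277182735 0.162666551856554 0.24475193485633095 0.24442666843660243
front mid [ 0.2917 -0.2164] back mid [ 0.281  -0.3795] lift [ 0.2933 -0.2032] lift to front 0.013213131624886378 lift lateral 0.0006301036218381387
lift est [ 0.2928 -0.2014] hinge [ 0.2818 -0.359 ] boxc [ 0.287  -0.2842]
[[ 0.9755  0.22    0.    ]
 [ 0.22   -0.9755 -0.0001]
 [ 0.      0.0001 -1.    ]]
```

```bash
cat >> look.py <<'E'
import json
L=np.array([.293,-.203,.1265]);by=np.array([.9976,-.0697,0]);bx=np.array([-.0697,-.9976,0]);H=L+bx*.158;H[2]=.12;BC=L+bx*.083;BC[2]=0
def rot(close,tilt=0):
    """closing axis y=close (horizontal); z down, tilted by tilt deg about y"""
    z=np.array([0,0,-1.]);M=np.c_[np.cross(close,z),close,z]
    return R.from_matrix(M)*R.from_euler("y",tilt,degrees=True)
def plan(wps,grip,start=None):
    """wps: (pos, Rotation, n rows); prints tool-frame rows"""
    s=r.get_state();p,q=(s["tool_pos"],R.from_quat(s["eef_rot"])) if start is None else start
    T,D=[],[]
    for P,Q,n in wps:
        p0=p.copy();
        for i in range(n):
            t=np.round(q.inv().apply(p0+(P-p0)*(i+1)/n-p),4)
            d=np.round((q.inv()*Q).as_rotvec(degrees=True)/(n-i),1)
            T.append(t.tolist());D.append(d.tolist());p=p+q.apply(t);q=q*R.from_rotvec(d,degrees=True)
    print(json.dumps(dict(translation=T,delta_rot=D,grip=[grip]*len(T))));return p,q
E
python3 - <<'E'
from look import *
print(rot(by,30).as_matrix())
plan([(np.array([.29,-.30,.30]),rot(by),9)],-0.1)
E
```

```text
[[ 0.0604  0.9976  0.0348]
 [ 0.8639 -0.0697  0.4988]
 [ 0.5     0.     -0.866 ]]
{"translation": [[0.0241, -0.0298, 0.0003], [0.0281, -0.0262, 0.0003], [0.0314, -0.0219, 0.0003], [0.0343, -0.0172, 0.0003], [0.0364, -0.0123, 0.0003], [0.0377, -0.0069, 0.0003], [0.0383, -0.0015, 0.0003], [0.0382, 0.004, 0.0003], [0.0372, 0.0093, 0.0003]], "delta_rot": [[0.0, 0.0, -8.1], [0.0, 0.0, -8.1], [0.0, 0.0, -8.2], [0.0, 0.0, -8.1], [0.0, 0.0, -8.2], [0.0, 0.0, -8.1], [0.0, 0.0, -8.2], [0.0, 0.0, -8.1], [0.0, 0.0, -8.2]], "grip": [-0.1, -0.1, -0.1, -0.1, -0.1, -0.1, -0.1, -0.1, -0.1]}
```

Emit:
{"op": "play_rows", "data": {"translation": [[0.024,-0.03,0],[0.028,-0.026,0],[0.031,-0.022,0],[0.034,-0.017,0],[0.036,-0.012,0],[0.038,-0.007,0],[0.038,-0.0015,0],[0.038,0.004,0],[0.037,0.009,0],[0,0,0]], "delta_rot": [[0,0,-8.1],[0,0,-8.1],[0,0,-8.2],[0,0,-8.1],[0,0,-8.2],[0,0,-8.1],[0,0,-8.2],[0,0,-8.1],[0,0,-8.2],[0,0,0]], "grip": [0.1,0.1,0.1,0.1,0.1,0.1,0.1,0.1,0.1,0.1], "squeeze": 6}}

```text
clock: 2.55
tool_pos: [0.2902, -0.2992, 0.3031]
eef_rot: [0.729, 0.684, 0.001, 0.0]
contact_force: [-0.1, -0.7, 0.1]
opening: 0.552
finger_force: 0.0
```

Run:
```python
from look import *
s=r.get_state();print(s["q"],s["tool_pos"],R.from_quat(s["eef_rot"]).as_matrix())
q=rot(by,25)
gp=L+np.array([0,0,.009])
tgt=L-q.as_matrix()[:,2]*(.045+.009)
e=plan([(tgt+[0,0,.05],q,5)],0.1)
```

```text
[ 1.0742  0.4685 -0.5616  2.146   0.4174  0.6323  0.1555] [ 0.2902 -0.2992  0.3031] [[ 0.0637  0.998   0.0011]
 [ 0.998  -0.0637  0.0004]
 [ 0.0004  0.0011 -1.    ]]
{"translation": [[0.0147, -0.0007, 0.0155], [0.0132, -0.0007, 0.0168], [0.0117, -0.0008, 0.0179], [0.0102, -0.0007, 0.0188], [0.0084, -0.0008, 0.0196]], "delta_rot": [[-0.0, 5.0, 0.1], [-0.0, 5.0, 0.1], [-0.0, 5.0, 0.1], [0.0, 5.0, 0.0], [0.0, 5.0, 0.1]], "grip": [0.1, 0.1, 0.1, 0.1, 0.1]}
```

Emit:
{"op": "play_rows", "data": {"translation": [[0.0147,-0.0007,0.0155],[0.0132,-0.0007,0.0168],[0.0117,-0.0008,0.0179],[0.0102,-0.0007,0.0188],[0.0084,-0.0008,0.0196],[0,0,0],[0,0,0]], "delta_rot": [[0,5,0.1],[0,5,0.1],[0,5,0.1],[0,5,0],[0,5,0.1],[0,0,0],[0,0,0]], "grip": [0.1,0.1,0.1,0.1,0.1,0.1,0.1]}}

```text
clock: 3.42
tool_pos: [0.2906, -0.2288, 0.2252]
eef_rot: [0.717, 0.663, 0.158, -0.147]
contact_force: [-0.4, 0.4, -0.3]
opening: 0.552
finger_force: 0.0
```

Run:
```python
from look import *
s=r.get_state();print(s["q"],s["tool_pos"],R.from_quat(s["eef_rot"]).as_matrix())
q=rot(by,25)
tgt=L-q.as_matrix()[:,2]*(.045+.009)
print(tgt)
e=plan([(tgt,q,4)],0.1)
im=r.snapshot("wrist");k=r.get_calibration("wrist")
K=k["intrinsics"];pc=R.from_quat(k["rotation"]).inv().apply(L-k["eye"]);print("lift px",K[0,2]-K[0,0]*pc[0]/pc[2],K[1,2]+K[1,1]*pc[1]/pc[2])
print([(d["point"],d["confidence"]) for d in r.look_for("wrist","lid_lift")])
cv2.imwrite("pics/w1.png",im)
```

```text
[ 1.2363  0.747  -0.7575  2.1823  0.1909  0.6001  0.3265] [ 0.2906 -0.2288  0.2252] [[ 0.0709  0.997   0.0318]
 [ 0.9044 -0.0777  0.4195]
 [ 0.4207 -0.0009 -0.9072]]
[ 0.2914 -0.2258  0.1754]
{"translation": [[-0.0045, 0.0002, 0.0116], [-0.0046, 0.0001, 0.0116], [-0.0045, 0.0001, 0.0117], [-0.0046, 0.0002, 0.0116]], "delta_rot": [[0.0, 0.0, -0.1], [0.0, 0.0, -0.1], [0.1, 0.1, -0.1], [0.0, 0.0, -0.1]], "grip": [0.1, 0.1, 0.1, 0.1]}
lift px 257.6012080590291 241.27726228825543
[]
```

View pics/w1.png

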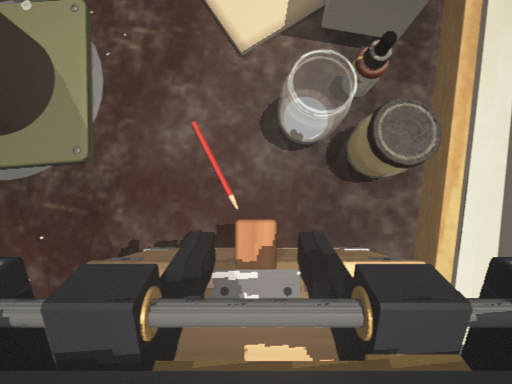

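The wrist picture shows the lift block at (235–277, 220–268), centre about (256,243). My estimate projects to (258,241), and the block sits between the fingers, so I'll descend.

Emit:
{"op": "play_rows", "data": {"translation": [[-0.0045,0.0002,0.0116],[-0.0046,0.0001,0.0116],[-0.0045,0.0001,0.0117],[-0.0046,0.0002,0.0116],[0,0,0],[0,0,0],[0,0,0],[0,0,0],[0,0,0]], "delta_rot": [[0,0,-0.1],[0,0,-0.1],[0,0,-0.1],[0,0,-0.1],[0,0,0],[0,0,0],[0,0,0],[0,0,0],[0,0,0]], "grip": [0.1,0.1,0.1,0.1,0.1,-1,-1,-1,-1], "squeeze": 8}}

```text
clock: 4.65
tool_pos: [0.2907, -0.2248, 0.1753]
eef_rot: [0.714, 0.666, 0.158, -0.147]
contact_force: [-2.2, -1.4, 3.0]
opening: 0.339
finger_force: 8.0
```

Run:
```python
from look import *
s=r.get_state();print(s["q"],s["tool_pos"],s["opening"]*88,s["finger_force"],s["contact_force"])
q0=R.from_quat(s["eef_rot"]);p=s["tool_pos"];g=p+q0.as_matrix()[:,2]*.054
print("block at",g,"L",L,"radius",(H-g)@bx)
# arc: tool tilt goes 25 -> 0 by lid angle 0.9 then stays
a0=np.arctan2(L[2]-H[2],.158);rad=np.hypot(L[2]-H[2],.158)
off=q0.inv().apply(L-p)   # lift in tool frame, kept
off=np.array([0,0,.054])
w=[]
for i in range(1,18):
    th=2.0*i/17;a=th+a0
    P=H-bx*rad*np.cos(a)+np.array([0,0,rad*np.sin(a)])
    t=max(0,25*(1-th/1.2))
    Q=rot(by,t);w.append((P-Q.as_matrix()[:,2]*.054+(g-L)*1.0,Q,1))
plan(w,-1)
print(w[-1][0])
```

```text
[ 1.1763  0.8375 -0.6781  2.2206  0.2605  0.4681  0.3039] [ 0.2907 -0.2248  0.1753] 29.79951526330789 7.980205609928817 [-2.2485 -1.3944  2.9519]
block at [ 0.2924 -0.2021  0.1264] L [ 0.293  -0.203   0.1265] radius 0.1588704267153211
{"translation": [[0.0084, 0.0001, -0.0175], [0.0056, -0.0, -0.0183], [0.0026, -0.0, -0.0185], [-0.0004, -0.0, -0.0183], [-0.0032, 0.0, -0.0177], [-0.0061, 0.0, -0.0166], [-0.0086, 0.0, -0.015], [-0.0108, 0.0, -0.0131], [-0.0128, 0.0001, -0.0108], [-0.0143, -0.0, -0.0083], [-0.0173, -0.0, -0.0055], [-0.0183, -0.0, -0.0033], [-0.0186, -0.0, -0.0011], [-0.0185, -0.0, 0.0011], [-0.0183, -0.0, 0.0033], [-0.0178, -0.0, 0.0053], [-0.0171, -0.0, 0.0075]], "delta_rot": [[0.0, -2.4, 0.0], [0.0, -2.5, -0.0], [0.0, -2.4, -0.0], [0.0, -2.5, -0.0], [0.0, -2.4, -0.0], [0.0, -2.5, -0.0], [0.0, -2.4, -0.0], [0.0, -2.5, -0.0], [0.0, -2.4, -0.0], [0.0, -2.5, -0.0], [0.0, -0.5, -0.0], [0.0, 0.0, -0.0], [0.0, 0.0, -0.0], [0.0, 0.0, -0.0], [0.0, 0.0, -0.0], [0.0, 0.0, -0.0], [0.0, 0.0, -0.0]], "grip": [-1, -1, -1, -1, -1, -1, -1, -1, -1, -1, -1, -1, -1, -1, -1, -1, -1]}
[ 0.2764 -0.4312  0.3148]
```

Emit:
{"op": "play_rows", "data": {"translation": [[0.0084,0,-0.0175],[0.0056,0,-0.0183],[0.0026,0,-0.0185],[-0.0004,0,-0.0183],[-0.0032,0,-0.0177],[-0.0061,0,-0.0166],[-0.0086,0,-0.015],[-0.0108,0,-0.0131],[-0.0128,0,-0.0108],[0,0,0]], "delta_rot": [[0,-2.4,0],[0,-2.5,0],[0,-2.4,0],[0,-2.5,0],[0,-2.4,0],[0,-2.5,0],[0,-2.4,0],[0,-2.5,0],[0,-2.4,0],[0,0,0]], "grip": [-1,-1,-1,-1,-1,-1,-1,-1,-1,-1]}}

```text
clock: 5.9
tool_pos: [0.2855, -0.2918, 0.3152]
eef_rot: [0.732, 0.681, 0.018, -0.017]
contact_force: [-5.5, 2.1, 4.6]
opening: 0.338
finger_force: 8.0
```

Emit:
{"op": "play_rows", "data": {"translation": [[-0.0143,0,-0.0083],[-0.0173,0,-0.0055],[-0.0183,0,-0.0033],[-0.0186,0,-0.0011],[-0.0185,0,0.0011],[-0.0183,0,0.0033],[-0.0178,0,0.0053],[-0.0171,0,0.0075],[0,0,0],[0,0,0]], "delta_rot": [[0,-2.5,0],[0,-0.5,0],[0,0,0],[0,0,0],[0,0,0],[0,0,0],[0,0,0],[0,0,0],[0,0,0],[0,0,0]], "grip": [-1,-1,-1,-1,-1,-1,-1,-1,-1,-1]}}

```text
clock: 7.15
tool_pos: [0.2747, -0.4328, 0.3146]
eef_rot: [0.732, 0.681, -0.001, 0.0]
contact_force: [-7.3, -1.0, 0.7]
opening: 0.337
finger_force: 8.0
```

Emit:
{"op": "play_rows", "data": {"translation": [[-0.0065,0,0.0035],[-0.0065,0,0.0035],[0,0,0],[0,0,0],[0,0,0],[0,0,0],[0,0,-0.02],[0,0,-0.03],[0,0,-0.03],[0,0,0]], "delta_rot": [[0,0,0],[0,0,0],[0,0,0],[0,0,0],[0,0,0],[0,0,0],[0,0,0],[0,0,0],[0,0,0],[0,0,0]], "grip": [-1,-1,-1,0.1,0.1,0.1,0.1,0.1,0.1,0.1]}}

```text
clock: 8.4
tool_pos: [0.2768, -0.4448, 0.3898]
eef_rot: [0.731, 0.682, 0.0, 0.003]
contact_force: [-0.6, 0.3, 0.5]
opening: 0.549
finger_force: 0.0
```

Run:
```python
from look import *
s=r.get_state();print(s["q"],s["tool_pos"],s["contact_force"])
for c in ["top","scene"]:
    im=r.snapshot(c);cv2.imwrite(f"pics/{c}2.png",im)
    for t in ["toolbox_lid","lid_lift","tray","tray_grip"]:
        print(c,t,[(np.round(d["point"],4),round(d["confidence"],2)) for d in r.look_for(c,t)][:2])
a,b=[cv2.imread(f"pics/{c}2.png") for c in("top","scene")]
cv2.imwrite("pics/both2.png",np.hstack([a[60:360,150:450],cv2.resize(b[80:280,150:400],None,fx=1.5,fy=1.5)]))
```

```text
[ 1.3063  0.493  -0.5975  1.7402  0.3214  1.0003  0.5205] [ 0.2768 -0.4448  0.3898] [-0.5796  0.2879  0.5082]
top toolbox_lid [(array([ 0.2727, -0.4031,  0.1914]), 0.81), (array([ 0.4198, -0.043 ,  0.0585]), 0.61)]
top lid_lift [(array([ 0.2706, -0.4029,  0.1909]), 0.58)]
top tray [(array([ 0.2799, -0.2873,  0.0574]), 0.64)]
top tray_grip [(array([ 0.2793, -0.2836,  0.0574]), 0.56)]
scene toolbox_lid [(array([ 0.2827, -0.3966,  0.1823]), 0.57)]
scene lid_lift [(array([ 0.283 , -0.393 ,  0.1816]), 0.8)]
scene tray [(array([ 0.2932, -0.2842,  0.0921]), 0.73)]
scene tray_grip [(array([ 0.2908, -0.284 ,  0.0888]), 0.63)]
```

View pics/both2.png

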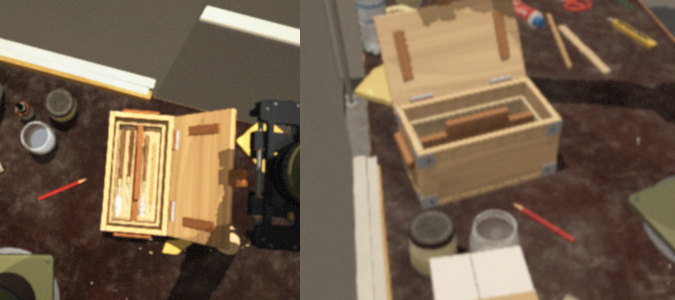

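The lid now leans back on its stop, and the open box shows the tray with its handle at crop (140,165). The lid's brown battens sit near its two ends, clear of the gripper. Next I'll move over the tray with the closing axis across the handle.

Run:
```python
from look import *
G=BC-bx*.001;G[2]=.38
plan([(G,rot(bx),10)],-0.3)
```

```text
{"translation": [[0.016, 0.0001, 0.0007], [0.0158, -0.0025, 0.0008], [0.0152, -0.0048, 0.0007], [0.0142, -0.0072, 0.0007], [0.013, -0.0094, 0.0007], [0.0113, -0.0112, 0.0008], [0.0095, -0.0129, 0.0007], [0.0073, -0.0142, 0.0007], [0.005, -0.0152, 0.0008], [0.0025, -0.0157, 0.0007]], "delta_rot": [[0.0, -0.0, 9.0], [0.0, -0.0, 9.0], [0.0, -0.0, 9.0], [0.0, -0.0, 9.0], [-0.0, -0.0, 9.0], [-0.0, -0.0, 9.0], [-0.0, -0.0, 9.0], [-0.0, -0.0, 9.0], [-0.0, -0.0, 9.0], [-0.0, -0.1, 9.0]], "grip": [-0.3, -0.3, -0.3, -0.3, -0.3, -0.3, -0.3, -0.3, -0.3, -0.3]}
```

Emit:
{"op": "play_rows", "data": {"translation": [[0.016,0,0.0007],[0.0158,-0.0025,0.0008],[0.0152,-0.0048,0.0007],[0.0142,-0.0072,0.0007],[0.013,-0.0094,0.0007],[0.0113,-0.0112,0.0008],[0.0095,-0.0129,0.0007],[0.0073,-0.0142,0.0007],[0.005,-0.0152,0.0008],[0.0025,-0.0157,0.0007],[0,0,0.03],[0,0,0.03],[0,0,0]], "delta_rot": [[0,0,9],[0,0,9],[0,0,9],[0,0,9],[0,0,9],[0,0,9],[0,0,9],[0,0,9],[0,0,9],[0,0,9],[0,0,0],[0,0,0],[0,0,0]], "grip": [-0.3,-0.3,-0.3,-0.3,-0.3,-0.3,-0.3,-0.3,-0.3,-0.3,-0.3,-0.3,-0.3]}}

```text
clock: 10.52
tool_pos: [0.2866, -0.2841, 0.3191]
eef_rot: [0.999, -0.035, -0.001, -0.001]
contact_force: [-1.1, 0.3, 1.5]
opening: 0.353
finger_force: 0.0
```

Run:
```python
from look import *
s=r.get_state();print(s["q"],s["tool_pos"],s["contact_force"]);print(R.from_quat(s["eef_rot"]).as_matrix())
im=r.snapshot("wrist");k=r.get_calibration("wrist")
K=k["intrinsics"]
for y in(-.055,0,.055):
    P=BC+by*y+[0,0,.114];pc=R.from_quat(k["rotation"]).inv().apply(P-k["eye"]);print("handle top px",y,K[0,2]-K[0,0]*pc[0]/pc[2],K[1,2]+K[1,1]*pc[1]/pc[2])
cv2.imwrite("pics/w2.png",im)
G=BC-bx*.001;G[2]=.154
plan([(G,rot(bx),8)],-0.3)
```

```text
[ 0.8114  0.389  -0.2029  2.166   0.1335  0.6009 -1.1276] [ 0.2866 -0.2841  0.3191] [-1.0639  0.2755  1.4589]
[[ 0.9976 -0.0694 -0.0017]
 [-0.0694 -0.9976  0.0027]
 [-0.0019 -0.0026 -1.    ]]
handle top px -0.055 256.8706687913701 223.407155447151
handle top px 0 256.91980342054325 176.35883491966217
handle top px 0.055 256.97512893577175 123.38249994733859
{"translation": [[-0.0, 0.0, 0.0208], [-0.0, 0.0001, 0.0207], [-0.0, 0.0, 0.0208], [-0.0, 0.0, 0.0208], [-0.0, 0.0001, 0.0208], [-0.0, 0.0, 0.0207], [-0.0, 0.0, 0.0208], [-0.0, 0.0001, 0.0208]], "delta_rot": [[-0.0, -0.0, 0.0], [-0.0, -0.0, 0.0], [-0.0, -0.0, 0.0], [-0.0, -0.0, 0.0], [-0.0, -0.0, 0.0], [-0.0, -0.0, 0.0], [-0.0, -0.0, 0.0], [-0.1, -0.0, 0.0]], "grip": [-0.3, -0.3, -0.3, -0.3, -0.3, -0.3, -0.3, -0.3]}
```

View pics/w2.png

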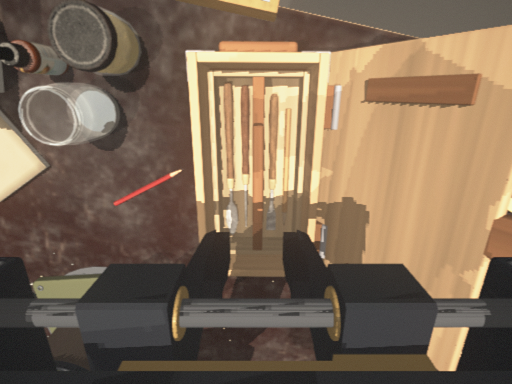

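The wrist picture shows the raised handle as a dark strip at column 258, against 257 predicted. The tools lie on both sides of it with the fingers straddling it. I'll go down and check for contact before closing.

Emit:
{"op": "play_rows", "data": {"translation": [[0,0,0.025],[0,0,0.025],[0,0,0.025],[0,0,0.025],[0,0,0.02],[0,0,0.015],[0,0,0.015],[0,0,0.013],[0,0,0],[0,0,0]], "delta_rot": [[0,0,0],[0,0,0],[0,0,0],[0,0,0],[0,0,0],[0,0,0],[0,0,0],[0,0,0],[0,0,0],[0,0,0]], "grip": [-0.3,-0.3,-0.3,-0.3,-0.3,-0.3,-0.3,-0.3,-0.3,-0.3]}}

```text
clock: 11.82
tool_pos: [0.2882, -0.2855, 0.1581]
eef_rot: [0.999, -0.035, 0.002, 0.001]
contact_force: [0.6, 0.5, 0.3]
opening: 0.349
finger_force: 0.0
```

Emit:
{"op": "play_rows", "data": {"translation": [[0,-0.001,0.004],[0,0,0],[0,0,0],[0,0,0],[0,0,0],[0,0,0]], "delta_rot": [[0,0,0],[0,0,0],[0,0,0],[0,0,0],[0,0,0],[0,0,0]], "grip": [-0.3,-0.3,-1,-1,-1,-1], "squeeze": 30}}

```text
clock: 12.58
tool_pos: [0.2877, -0.2842, 0.1534]
eef_rot: [0.999, -0.035, 0.001, 0.0]
contact_force: [0.4, -1.5, 1.1]
opening: 0.132
finger_force: 30.0
```

Emit:
{"op": "play_rows", "data": {"translation": [[0,0,-0.003],[0,0,-0.005],[0,0,-0.007],[0,0,-0.008],[0,0,-0.008],[0,0,0]], "delta_rot": [[0,0,0],[0,0,0],[0,0,0],[0,0,0],[0,0,0],[0,0,0]], "grip": [-1,-1,-1,-1,-1,-1]}}

```text
clock: 13.32
tool_pos: [0.2878, -0.2842, 0.185]
eef_rot: [0.999, -0.035, 0.001, 0.0]
contact_force: [0.6, 0.3, -4.7]
opening: 0.131
finger_force: 30.0
```

Emit:
{"op": "play_rows", "data": {"translation": [[0,0,-0.005],[0,0,-0.009],[0,0,-0.01],[0,0,-0.01],[0,0,-0.01],[0,0,-0.01],[0,0,-0.01],[0,0,-0.01],[0,0,-0.01],[0,0,-0.01],[0,0,-0.01],[0,0,-0.008],[0,0,-0.005],[0,0,-0.002],[0,0,0],[0,0,0],[0,0,0],[0,0,0]], "delta_rot": [[0,0,0],[0,0,0],[0,0,0],[0,0,0],[0,0,0],[0,0,0],[0,0,0],[0,0,0],[0,0,0],[0,0,0],[0,0,0],[0,0,0],[0,0,0],[0,0,0],[0,0,0],[0,0,0],[0,0,0],[0,0,0]], "grip": [-1,-1,-1,-1,-1,-1,-1,-1,-1,-1,-1,-1,-1,-1,-1,-1,-1,-1]}}

```text
clock: 15.58
tool_pos: [0.2874, -0.2839, 0.3032]
eef_rot: [0.999, -0.035, 0.001, -0.0]
contact_force: [0.6, 0.2, -4.7]
opening: 0.135
finger_force: 30.0
```

Run:
```python
from look import *
s=r.get_state();print(s["tool_pos"],s["contact_force"],s["qd"],s["moment"])
a=r.snapshot("scene");print([(np.round(d["point"],3),round(d["confidence"],2)) for d in r.look_for("scene","tray")+r.look_for("scene","toolbox_lid")])
b=r.snapshot("wrist")
cv2.imwrite("pics/end.png",np.hstack([cv2.resize(a[40:290,150:400],(384,384)),cv2.resize(b[:,80:464],(384,384))]))
```

```text
[ 0.2874 -0.2839  0.3032] [ 0.5915  0.2064 -4.7141] [-0.001  -0.0036 -0.0005  0.0011  0.0013 -0.0011  0.0003] [ 0.0158  0.0403 -0.0123]
[(array([ 0.314, -0.269,  0.23 ]), 0.86), (array([ 0.354, -0.418,  0.21 ]), 0.82)]
```

View pics/end.png

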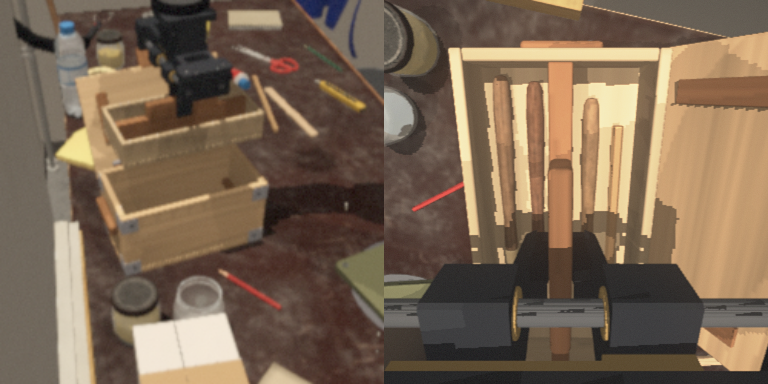

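The tray hangs level about 8 cm above the rim with all four tools in it. The lid is on its stop and the jars are untouched.

```bash
python3 -c "
from plant import r
print(r.finish_job())"
```

```text
the job is handed in; nothing more can be done
None
```

The job is handed in: the lid is open on its stop and the gripper holds the tray level about 8 cm above the rim with all four tools in it; the jars in view stand where they were, I did not re-check the dropper bottle at the end, and no verdict came back.

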